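# Pull the blown fuse with the fuse tongs and hold it up

### The job

One of the three fuses in the fuse base has blown: its striker pin sticks out of one end. Take the fuse tongs out of the tool stand, close their jaws on the blown fuse, pull it up out of its clips, and finish while still holding it in the tongs, steady and at least 10 cm above where it sat. Touch the fuses with nothing but the tongs, and leave the two good fuses in their clips and everything else on the bench where it is.

Things in the scene. Friction and masses are not known exactly. Their poses are not given: they have to be found in the camera images.
- tongs: fuse tongs: plier-type plastic tongs, 158 mm long, 125 g, hanging loose and upright in the tool stand's slot, jaws down; squeezing the handles closes the jaws. Origin on the pivot axis, 83 mm above the bench; z up along the tongs, y the line on which handles and jaws open and close, x the pivot axis. This body is one arm: as the tongs close it turns about x by half the joint value
- tongs_arm (a joint): angle by which the tongs are closed, rad: 0 open as in the stand, about 0.35 closed on a fuse, 0.54 shut on nothing. A spring opens them: at the handle point below it takes about 3 N to start closing, 5 N when on a fuse; each mm squeezed there closes the jaws by about 1 mm
- tongs_handle (a point): point on the tongs' centre line midway between the handles, 62 mm above the pivot. The black handle grips run from 22 to 88 mm above the pivot, 16 mm wide along x. Open, their outer faces are 48 mm apart at 40 mm above the pivot, 55 mm at this point, 64 mm at the top (wider upwards); closed on a fuse they are parallel, 33 mm over their outer faces
- tongs_guard (a point): point on the centre line under the flat finger guard (78 mm along y, 30 mm along x), 12 mm above the pivot; the guard just rests on the stand's top plate. Lift straight up at least 90 mm for the jaws to clear the stand
- tongs_bite (a point): point on the centre line between the open jaws, 60 mm below the pivot: where the axis of a gripped fuse should be. Jaws: 14 mm wide along x, 5 mm thick, hollowed to cup a fuse barrel, ending 72 mm below the pivot. Open, 37 mm between the jaw tips, 53 mm over the outsides of the jaws
- fuse_blown: the blown fuse: 22 mm diameter, 58 mm long, 60 g, level in two sprung clips; white barrel, a 14 mm steel cap on each end, and a striker pin (6 mm diameter) standing 10 mm out of its +x end, the end away from the robot. Origin mid-axis, 52 mm above the bench; x along the fuse. May sit in any of the three places. About 8 to 10 N straight up pulls it free within 20 mm
- fuse_base: three-pole fuse base fixed to the bench, to the robot's left or right: steel plate 125 (x) by 155 mm (y), three white insulators (tops 31 mm above the bench), fuses along x at y = -42, 0, +42 mm. Each has two brass clips, 10 mm wide, 44 mm apart along x, up to 68 mm above the bench: 34 mm free between them for the jaws. Origin under its middle, on the bench
- stand: grey steel tool stand fixed to the bench, 110 (x) by 150 mm (y), top plate 95 mm above the bench. Origin under its middle, on the bench. The tongs hang in a slot (24 mm along x, 61 mm along y) at x = -20 mm, y = 0; two screwdrivers stand at x = +33 mm, y = +36 and -36 mm, their tops 163 mm above the bench
- fuse_a: a good fuse, the same but without the pin; origin at the middle of its axis
- fuse_b: the other good fuse, as fuse_a
- driver_a: screwdriver in the tool stand, handle 28 mm in diameter and 68 mm high; origin at the foot of the handle, on the top plate; not to be disturbed
- driver_b: the other screwdriver in the stand, as driver_a
- contactor: contactor, 75 x 45 x 88 mm, on the bench between the stand and the base; origin under its middle; a bystander
- tape: roll of black tape lying flat, 68 mm across, 19 mm high; a bystander
- carton: cardboard box 60 x 90 x 55 mm towards the back; a bystander
- relay: plug-in relay on its socket, 75 x 30 x 60 mm, towards the back; a bystander
- wrench: spanner lying on the bench at the left; a bystander
Not all that is in view belongs to the job. What is shaped like the tongs but green is not meant.

How it is judged:
By the outcome, as a careful person would: the job done as asked, in the order asked, and still so for the second after the job is handed in, while the arm keeps its last pose, push and grip.
It also fails if it takes over 42 s, if anything falls off the work surface, if the arm or the gripper's body presses on something with over 40 N, if the wrist force passes 120 N, or if a joint passes its speed limit or range.

### The arm

A 6-joint arm with a two-finger parallel gripper is mounted at the origin on the work surface. World frame = base frame: x ahead of the robot, y to its left, z up, the work surface at z = 0. Lengths are in m, angles in rad, forces in N, time in s.
With the tool pointing down it reaches from about 0.375 to 0.9 m from the base axis. Payload 3.1 kg.
Tool frame: the origin (TCP) lies midway between the tips of the shut fingers; the grasp point (between the pads) lies 19 mm behind it; z points along the fingers, y is the direction in which the jaws open and shut (so a half turn about z gives the same grasp; the last joint's range is limited). The gripper opens to 85 mm and grips with 20 to 120 N. Pads are 22 mm wide; open, the fingers measure 114 mm over their backs; the gripper's body (76 mm by 85 mm) begins 54 mm behind the grasp point. The pads swing forward as they close: fully open they stand 13 mm farther back than shut.
Start: joints at [-1.296, 0.527, 1.433, -0, 1.181, -0.178], TCP at [0.274, -0.562, 0.231] pointing down, gripper open.
Joint ranges: [-3.08, 3.08], [-0.75, 2.2], [0.22, 2.44], [-1.43, 4.57], [0, 2.65], [-2.85, 2.85]. Speed limits (rad/s): [2.79, 2.79, 3.14, 3.14, 3.14, 3.14].

### API

Orientations are given as a unit quaternion [x, y, z, w].
In Python, from station import manip gives the robot as it stands.
- The arm moves only by the tool play_rows, never from a script. Its argument "increments" is a list of rows, each a list of 3 entries, a list of its own where there are three numbers: the shift along the tool's x, y, z in m, then the turn, a rotation vector about the tool's x, y, z in rad, then the opening, from 0 (shut) to 1 (fully open). A call has 1 to 10 rows; each row is the pose to reach, as a shift and turn from the pose commanded when the call began, along the tool's axes at that moment; what a row does not reach only later rows make up. A row lasts 1/10 s, in which the tool goes at most 50 mm and 8.59 degrees, less where a joint would pass 70% of its speed; a pose out of reach is approached as far as the arm can. A call with a gripper value outside its range is refused whole. The fingers move at their own pace and stop on an object; "force" is the grip in N (left out, the last holds). Time passes only in rows, so rows that repeat a pose let the fingers close. It gives the time, the measured TCP pose, the force and the opening at its end, in the units of the state.
- manip.sense(): the state, without advancing time (a new reading comes with each control period).
- manip.snapshot(name): name is "side" or "top"; returns (picture, depth): 400x640x3 uint8, red, green, blue; 400x640 float32, m along the optical axis (not along the pixel's ray), 0 where there is no reading.
- manip.camera_model(name): a dict with "camera_matrix" (3x3 intrinsics, pixels), "R" (3x3) and "t" (3): a world point X has camera coordinates R X + t. Camera axes: x right, y down, z forward; pixel columns grow to the right and rows downward; lengths in m; the calibration is good to about 2 mm. A picture is of the moment at which its call begins. camera_model takes no time and is no camera call.
- manip.sign_off(): hands the job in, once; it reports no verdict.
Trained networks look in the newest picture that a camera, given by its name, has taken for a name from the list of things; names that differ only in an ending like _2 or _b are one class to them, and where a whole thing is asked for, a point or a joint stands for the part that bears it (a point fixed in the world has none). Each returns a list of dicts, best first, with "p" (0 to 1); they miss things now and then, are a little off and sometimes report something else, mostly with a low value. They report only what shows in the picture. A call takes as long as a camera call. They do not tell look-alikes from the thing itself.
- manip.regions_of(camera, thing): "region" (400x640 bool, what is visible of it) and "rect" ([left, top, width, height] in pixels, round what is visible of it).
The state is a dict: "t": time; "q": joint angles; "qd": joint speeds; "tau": joint torques, N m; "tcp_pos": TCP position; "tool_rot": TCP orientation; "force": force on the tool from outside, world axes, zero at the start; "ft_torque": the same for the moment, N m; "finger_gap": opening from 0.0 (shut) to 1.0 (fully open).
Only numpy, scipy, OpenCV 4.12 (cv2) and the standard library are available. Lean on these libraries where they do the work, as an engineer would, in place of code of your own. Each camera call takes 0.05 s, during which the arm holds its last target.

## Working session

There is one attempt and no reset: what is moved stays moved. The work goes in short steps, Python scripts to look and compute and a tool call to move; the robot and the scene stay as the last step left them, time stands still between calls to the robot, and variables do not carry over. Pictures are saved under pics/ and viewed, and the job is handed in when it is done.

Besides the shell and the picture viewer there is one more tool, called as name(argument=value, ...) on one line, values as JSON. play_rows: Moves the arm, as the interface text tells. Its arguments: {"type":"object","properties":{"increments":{"type":"array"},"force":{"type":"number"}},"required":["increments"]}

```bash
ls; mkdir -p pics; python3 - <<'E'
from station import manip
import cv2,numpy as np
for n in("side","top"):
    p,d=manip.snapshot(n); cv2.imwrite(f"pics/{n}0.png",p[:,:,::-1]); np.save(f"{n}0.npy",d)
    m=manip.camera_model(n); print(n,m)
print(manip.sense())
E
```

```text
pics
side {'camera_matrix': array([[400.09734399,   0.        , 316.85667038],
       [  0.        , 400.09734399, 201.35486468],
       [  0.        ,   0.        ,   1.        ]]), 'R': array([[-0.85321478, -0.52144178,  0.01109054],
       [-0.36738419,  0.58577109, -0.72242722],
       [ 0.37020722, -0.62046007, -0.69135802]]), 't': array([0.51236667, 0.25250628, 0.97309284])}
top {'camera_matrix': array([[492.01804068,   0.        , 322.80368181],
       [  0.        , 492.01804068, 202.0685647 ],
       [  0.        ,   0.        ,   1.        ]]), 'R': array([[ 0.00391091, -0.99997941, -0.00508768],
       [-0.99566785, -0.0034213 , -0.09291842],
       [ 0.0928991 ,  0.00542903, -0.99566073]]), 't': array([0.0332826 , 0.56909782, 1.46272246])}
{'t': 0.1, 'q': array([-1.29549709e+00,  5.28377542e-01,  1.43377101e+00,  2.95582441e-06,
        1.18141380e+00, -1.78502353e-01]), 'qd': array([-1.50727266e-03, -1.02025271e-03, -3.28207275e-03, -2.60441610e-05,
        1.23820337e-04,  4.36661377e-04]), 'tau': array([ 3.51883209e-04, -4.43305564e+01, -1.78586805e+01, -1.52745042e-04,
        3.89745052e-03,  1.19800652e-05]), 'tcp_pos': array([ 0.27383869, -0.56109856,  0.23042982]), 'tool_rot': array([ 9.74367921e-01,  2.24958183e-01, -4.62815517e-05, -9.83764569e-04]), 'force': array([-0.02730645, -0.40028271, -0.0267875 ]), 'ft_torque': array([ 0.01277238,  0.04550617, -0.0263717 ]), 'finger_gap': 1.004626952082704}
```

View pics/side0.png

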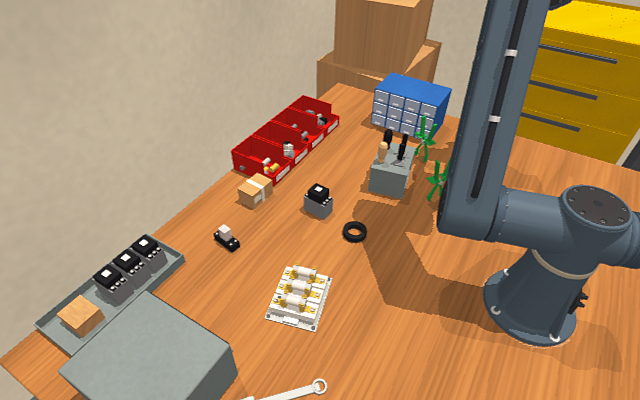

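View pics/top0.png

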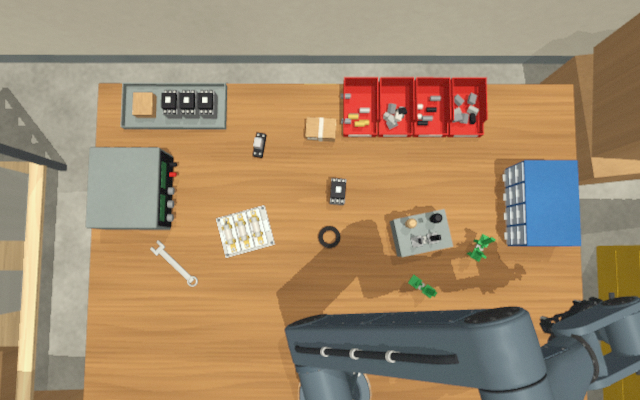

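The side view shows the fuse base at about (298,295) and the stand at (392,170). In the top view they are at (245,232) and (422,233). Two green look-alikes stand near the stand. Next I'll enlarge these areas and run the networks.

```bash
cat > h.py <<'E'
from station import manip
import cv2,numpy as np
from scipy.spatial.transform import Rotation as Ro
def world(n,d,mask):
    m=manip.camera_model(n);K=m["camera_matrix"]
    v,u=np.nonzero(mask&(d>0));z=d[v,u]
    pc=np.c_[(u-K[0,2])/K[0,0]*z,(v-K[1,2])/K[1,1]*z,z]
    return (pc-m["t"])@m["R"],u,v
def proj(n,X):
    m=manip.camera_model(n);c=np.atleast_2d(X)@m["R"].T+m["t"];p=c@m["camera_matrix"].T
    return p[:,:2]/p[:,2:]
def crop(p,x,y,w,h,s,name):
    cv2.imwrite("pics/"+name,cv2.resize(p[y:y+h,x:x+w,::-1],None,fx=s,fy=s,interpolation=cv2.INTER_CUBIC))
E
python3 - <<'E'
from h import *
for n in("side","top"):
    p=cv2.imread(f"pics/{n}0.png")[:,:,::-1];d=np.load(f"{n}0.npy")
    if n=="side":
        crop(p,260,255,80,80,7,"sb.png");crop(p,350,110,110,100,7,"ss.png")
    else: crop(p,205,195,80,70,8,"tb.png");crop(p,380,200,130,100,6,"ts.png")
    for th in["fuse_base","stand","tongs","fuse_blown","fuse_a","driver_a","contactor"]:
        for r in manip.regions_of(n,th)[:4]:
            X,u,v=world(n,d,r["region"])
            print(n,th,round(r["p"],2),r["rect"],np.median(X,0).round(3),X.min(0).round(3),X.max(0).round(3))
E
```

```text
side fuse_base 0.56 [265.6, 267.3, 65.3, 65.7] [0.465 0.298 0.03 ] [ 0.403  0.169 -0.005] [0.567 0.365 0.069]
side stand 0.68 [392.7, 137.5, 15.8, 32.3] [ 0.455 -0.234  0.123] [ 0.438 -0.506 -0.001] [ 0.528 -0.214  0.169]
side stand 0.56 [366.6, 146.0, 47.8, 50.3] [ 0.464 -0.186  0.082] [ 0.408 -0.338 -0.004] [ 0.573 -0.161  0.13 ]
side tongs 0.82 [427.6, 159.6, 22.4, 40.2] [ 0.332 -0.232  0.083] [ 0.308 -0.363 -0.005] [ 0.378 -0.207  0.154]
side tongs 0.71 [414.8, 115.1, 19.7, 47.2] [ 0.439 -0.415  0.084] [ 0.399 -0.58  -0.006] [ 0.485 -0.385  0.155]
side tongs 0.62 [396.4, 135.5, 9.9, 33.2] [ 0.454 -0.233  0.116] [ 0.438 -0.328  0.038] [ 0.49  -0.215  0.167]
side fuse_blown 0.62 [273.2, 295.4, 32.9, 12.3] [0.469 0.319 0.06 ] [0.442 0.3   0.03 ] [0.515 0.334 0.067]
side fuse_a 0.76 [293.1, 266.5, 24.8, 11.0] [0.491 0.239 0.06 ] [0.466 0.22  0.047] [0.521 0.249 0.066]
side fuse_a 0.65 [284.3, 277.5, 28.4, 13.2] [0.482 0.279 0.061] [0.454 0.261 0.045] [0.511 0.29  0.068]
side driver_a 0.66 [376.4, 143.8, 9.1, 17.9] [ 0.5   -0.2    0.133] [ 0.488 -0.43  -0.004] [ 0.595 -0.192  0.165]
s
[... 841 characters left out ...]
14 -0.007] [0.783 0.253 0.068]
top fuse_blown 0.41 [328.3, 177.0, 19.0, 28.3] [ 0.593 -0.007  0.082] [ 0.561 -0.031 -0.004] [0.636 0.017 0.095]
top fuse_blown 0.4 [427.6, 217.0, 13.9, 9.6] [ 0.514 -0.277  0.156] [ 0.5   -0.309  0.091] [ 0.532 -0.265  0.17 ]
top fuse_a 0.64 [252.0, 216.2, 6.8, 18.9] [0.49  0.234 0.06 ] [0.465 0.219 0.052] [0.515 0.247 0.069]
top driver_a 0.56 [402.0, 218.5, 14.6, 12.9] [ 0.498 -0.205  0.159] [ 0.486 -0.222  0.098] [ 0.511 -0.195  0.167]
top contactor 0.84 [327.2, 178.6, 17.1, 26.3] [ 0.593 -0.007  0.082] [ 0.561 -0.031 -0.012] [0.636 0.017 0.095]
top contactor 0.64 [412.1, 232.1, 29.0, 14.0] [ 0.454 -0.259  0.1  ] [ 0.437 -0.295  0.003] [ 0.472 -0.217  0.171]
```

View pics/sb.png

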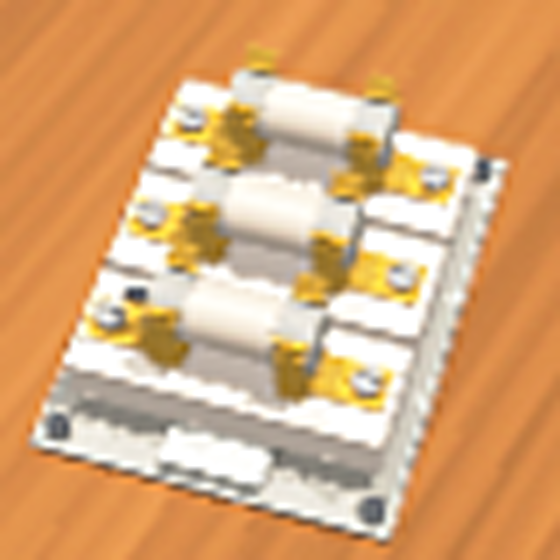

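View pics/tb.png

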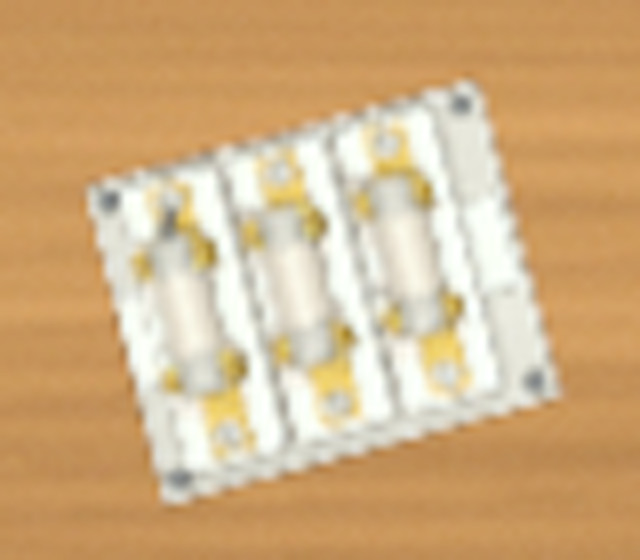

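View pics/ss.png

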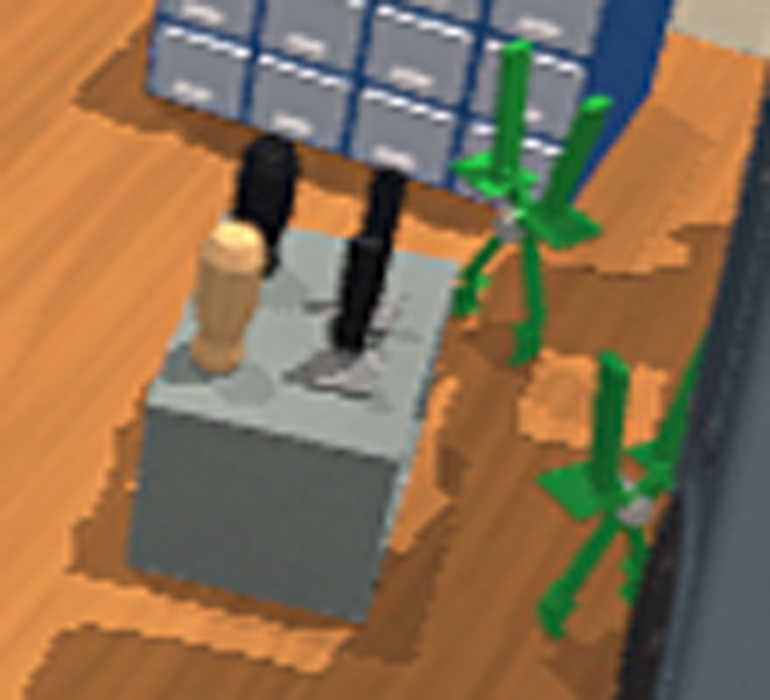

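View pics/ts.png

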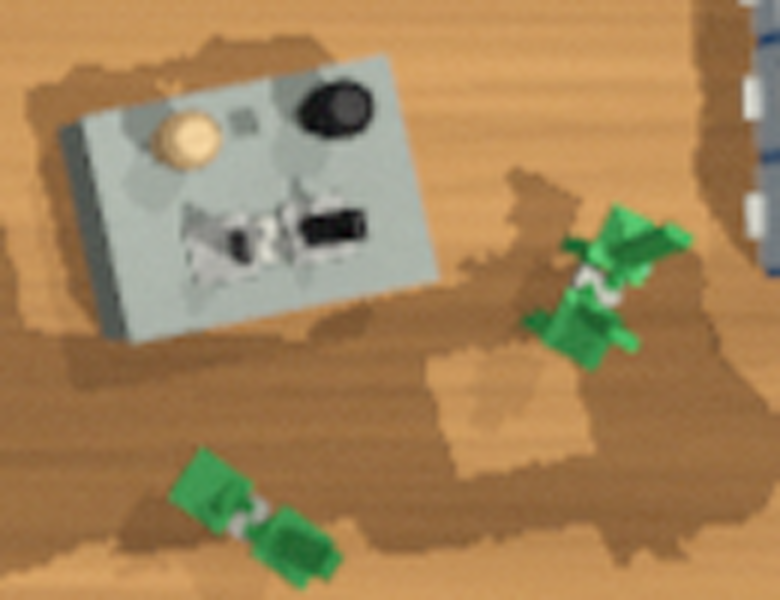

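The striker pin shows as a dark stub at the far end of the leftmost (+y) fuse: crop (172,212) in top, (135,293) in side. The real tongs have black handles and a grey guard, and hang in the stand slot. Next I'll fit the poses.

```bash
cat > fit.py <<'E'
from h import *
d=np.load("top0.npy");ds=np.load("side0.npy")
full=np.ones(d.shape,bool)
def box(m,l,t,w,h):
    k=np.zeros(d.shape,bool);k[t:t+h,l:l+w]=1;return k
X,u,v=world("top",d,box(0,380,200,80,65))
s=X[(abs(X[:,2]-.095)<.004)]
r=cv2.minAreaRect(s[:,:2].astype(np.float32)*1000);print("stand top",r, len(s))
X,u,v=world("top",d,box(0,205,195,80,70))
s=X[(X[:,2]>.02)&(X[:,2]<.04)]
r=cv2.minAreaRect(s[:,:2].astype(np.float32)*1000);print("insul",r,s[:,2].mean())
s=X[(X[:,2]>.005)&(X[:,2]<.08)]
print("base all",cv2.minAreaRect(s[:,:2].astype(np.float32)*1000), np.median(s[:,:2],0))
for n,D in(("top",d),("side",ds)):
  for r in manip.regions_of(n,"fuse_a")+manip.regions_of(n,"fuse_blown"):
    X,u,v=world(n,D,r["region"]);X=X[X[:,2]>.056]
    if len(X)<15: continue
    c=X.mean(0);w=np.linalg.eigh(np.cov((X-c)[:,:2].T))[1][:,1];w*=np.sign(w[0]);print(n,r["p"],c.round(4),np.degrees(np.arctan2(w[1],w[0])),X[:,2].max(),len(X))
p=cv2.imread("pics/top0.png");ps=cv2.imread("pics/side0.png")
for n,D,P,b in(("top",d,p,(405,225,45,28)),("side",ds,ps,(390,128,22,42))):
    m=box(0,*b)
    X,u,v=world(n,D,m)
    col=P[v,u].astype(int).max(1)
    k=(X[:,2]>.098)&(X[:,2]<.176)&(X[:,1]>-.34)
    print(n)
    for x,c,a,bb in zip(X[k],col[k],u[k],v[k]):
        if x[0]<.485: print(a,bb,x.round(3),c,end=" | ")
    print()
E
python3 fit.py
```

```text
stand top ((474.5934143066406, -251.38055419921875), (109.8886489868164, 151.68531799316406), 11.722868919372559) 1312
insul ((480.8406066894531, 272.81988525390625), (110.76811218261719, 126.11922454833984), 15.258529663085938) 0.030884263553576607
base all ((486.633056640625, 275.77935791015625), (210.79432678222656, 243.7886199951172), 0.22938528656959534) [0.47913748 0.26969334]
top 0.64 [0.4896 0.2334 0.0614] 16.833027216157816 0.06899064692201219 98
top 0.41 [ 0.5976 -0.0077  0.0786] -5.725863290412708 0.09454938694215781 329
top 0.4 [ 0.5135 -0.2792  0.1434] -79.64867081625512 0.16992457538442338 122
side 0.76 [0.4922 0.237  0.0609] 16.149165895638333 0.06577197227940162 132
side 0.65 [0.4824 0.2775 0.0609] 14.551459921435779 0.06788109324671535 150
side 0.62 [0.4709 0.3179 0.0608] 14.79531280987824 0.0674886251044752 177
top
406 230 [ 0.483 -0.203  0.102] 171 | 411 230 [ 0.483 -0.218  0.1  ] 182 | 414 230 [ 0.483 -0.226  0.099] 182 | 419 230 [ 0.483 -0.241  0.099] 179 | 422 230 [ 0.483 -0.249  0.099] 176 | 425 230 [ 0.483 -0.258  0.098] 177 | 445 230 [ 0.483 -0.315  0.1  ] 18
[... 17495 characters left out ...]
03 161 [ 0.442 -0.24   0.1  ] 176 | 394 162 [ 0.463 -0.222  0.099] 107 | 398 162 [ 0.453 -0.229  0.099] 109 | 400 162 [ 0.447 -0.231  0.1  ] 141 | 401 162 [ 0.445 -0.232  0.101] 156 | 402 162 [ 0.443 -0.236  0.098] 149 | 403 162 [ 0.44  -0.237  0.099] 168 | 395 163 [ 0.458 -0.218  0.1  ] 119 | 396 163 [ 0.456 -0.221  0.099] 125 | 398 163 [ 0.451 -0.223  0.1  ] 164 | 399 163 [ 0.448 -0.225  0.099] 165 | 403 163 [ 0.438 -0.233  0.099] 137 | 394 164 [ 0.46  -0.214  0.098] 103 | 397 164 [ 0.452 -0.218  0.099] 178 | 400 164 [ 0.444 -0.224  0.099] 152 | 401 164 [ 0.442 -0.226  0.098] 152 | 402 164 [ 0.439 -0.226  0.1  ] 154 | 401 165 [ 0.44  -0.221  0.099] 148 | 400 166 [ 0.44  -0.214  0.099] 80 |
```

```bash
python3 - <<'E'
from h import *
d=np.load("top0.npy");k=np.zeros(d.shape,bool);k[195:265,205:285]=1
X,u,v=world("top",d,k)
a=np.radians(15.26);c=np.array([.4808,.2728])
L=(X[:,:2]-c)@np.array([[np.cos(a),-np.sin(a)],[np.sin(a),np.cos(a)]])
for y0 in(-.042,0,.042):
    m=(X[:,2]>.052)&(abs(L[:,1]-y0)<.013)&(abs(L[:,0])<.014)   # barrel between clips
    q=L[m];pf=np.polyfit(q[:,0],q[:,1],1);
    e=(X[:,2]>.05)&(X[:,2]<.072)&(abs(L[:,1]-y0)<.007)&(abs(L[:,0])<.06)
    print(y0,len(q),np.median(q,0).round(4),((q.min(0)+q.max(0))/2).round(4),np.degrees(np.arctan(pf[0])).round(2),"ends",np.sort(L[e,0])[[0,1,2,-3,-2,-1]].round(4))
print(manip.sense()["tcp_pos"])
E
```

```text
-0.042 64 [ 0.0006 -0.0414] [ 0.     -0.0404] -2.37 ends [-0.0284 -0.028  -0.0272  0.0271  0.0281  0.0292]
0 68 [0.0004 0.0004] [-0.0001  0.0013] -2.35 ends [-0.0284 -0.0278 -0.0273  0.0274  0.0275  0.0286]
0.042 67 [0.0005 0.0428] [0.0001 0.0438] 1.36 ends [-0.0291 -0.0283 -0.0281  0.0321  0.0351  0.0378]
[ 0.27400109 -0.5616942   0.23130207]
```

play_rows(increments=[[[0,0,0],[0,0,0.123],1],[[0,0,0],[0,0,0.246],1]])

```text
t: 1.2
tcp_pos: [0.274, -0.5617, 0.2313]
tool_rot: [0.995, 0.101, -0.0, -0.0]
force: [-0.4, -0.4, 0.4]
finger_gap: 1.001
```

The pin end is confirmed: the +42 mm place extends to +38 mm, the others to ±28 mm. Target fuse is at about (0.4696, 0.3138), yaw 15.2°. Tongs are at (0.455, -0.2555), yaw about 11.8°. Next I'll move above the tongs.

play_rows(increments=[[[0.03,-0.033,-0.01],[0,0,0],1],[[0.06,-0.066,-0.02],[0,0,0],1],[[0.09,-0.099,-0.02],[0,0,0],1],[[0.12,-0.132,-0.02],[0,0,0],1],[[0.15,-0.165,-0.02],[0,0,0],1],[[0.18,-0.198,-0.02],[0,0,0],1],[[0.21,-0.231,-0.02],[0,0,0],1],[[0.239,-0.264,-0.02],[0,0,0],1],[[0.239,-0.264,-0.02],[0,0,0],1],[[0.239,-0.264,-0.02],[0,0,0],1]])

```text
t: 2.2
tcp_pos: [0.4539, -0.2533, 0.2515]
tool_rot: [0.994, 0.105, 0.0, 0.0]
force: [0.2, 0.1, -0.3]
finger_gap: 1.0
```

```bash
python3 - <<'E'
from h import *
print(manip.sense()["tcp_pos"],manip.sense()["tool_rot"])
for n in("side","top"):
    p,d=manip.snapshot(n); np.save(f"{n}1.npy",d);cv2.imwrite(f"pics/{n}1.png",p[:,:,::-1])
    if n=="side":crop(p,340,70,110,140,4,"s1.png")
    else:crop(p,370,180,120,100,5,"t1.png")
E
```

```text
[ 0.45387892 -0.25330518  0.25152452] [9.94455079e-01 1.05161483e-01 2.47037707e-05 3.97022946e-04]
```

View pics/s1.png

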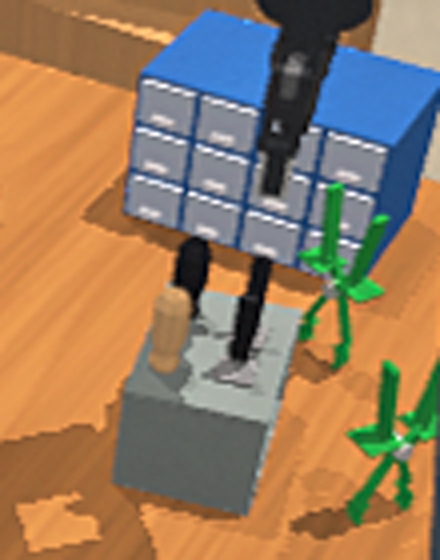

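View pics/top1.png

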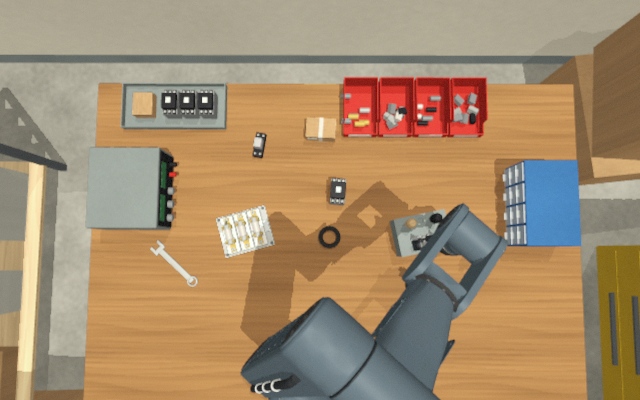

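```bash
python3 - <<'E'
from h import *
s=manip.sense();print(s["tcp_pos"],s["tool_rot"],s["qd"].round(3))
print(proj("side",s["tcp_pos"]))
E
```

```text
[ 0.45327513 -0.25494485  0.25145291] [9.94632682e-01 1.03468136e-01 4.39316764e-05 4.13867434e-04] [-0.019  0.003 -0.001  0.001  0.002  0.003]
[[409.78525986 114.23541905]]
```

play_rows(increments=[[[0.001,0,0.03],[0,0,0],1],[[0.001,0,0.06],[0,0,0],1],[[0.001,0,0.09],[0,0,0],1],[[0.001,0,0.115],[0,0,0],1],[[0.001,0,0.128],[0,0,0],1],[[0.001,0,0.128],[0,0,0],0.75],[[0.001,0,0.128],[0,0,0],0.75],[[0.001,0,0.128],[0,0,0],0.75]], force=20)

```text
t: 3.1
tcp_pos: [0.4548, -0.2553, 0.1242]
tool_rot: [0.995, 0.103, 0.001, 0.001]
force: [-0.3, -0.3, -0.6]
finger_gap: 0.748
```

```bash
python3 - <<'E'
from h import *
s=manip.sense();print(s["tcp_pos"],s["tool_rot"],s["force"],s["finger_gap"])
p,d=manip.snapshot("side");crop(p,350,90,90,110,6,"s2.png")
E
```

```text
[ 0.45481222 -0.25526492  0.12424486] [9.94665643e-01 1.03144324e-01 7.78924762e-04 9.48365544e-04] [-0.33666856 -0.31916267 -0.60884188] 0.7483581433001171
```

View pics/s2.png

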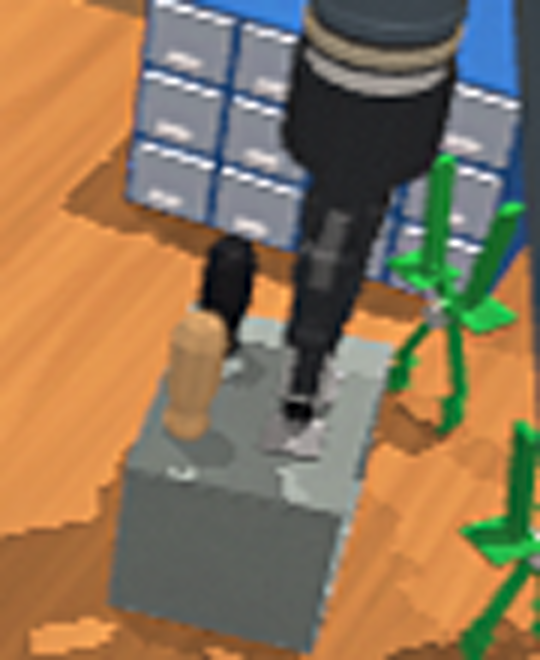

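The fingers straddle the handles and stay clear of the drivers. Now I'll close to about 0.62 and lift slightly.

play_rows(increments=[[[0,0,0],[0,0,0],0.68],[[0,0,0],[0,0,0],0.64],[[0,0,0],[0,0,0],0.6],[[0,0,0],[0,0,0],0.6],[[0,0,0],[0,0,0],0.6]])

```text
t: 3.65
tcp_pos: [0.4547, -0.254, 0.1236]
tool_rot: [0.995, 0.104, 0.0, 0.0]
force: [-0.2, -0.3, 4.2]
finger_gap: 0.606
```

play_rows(increments=[[[0,0,-0.01],[0,0,0],0.6],[[0,0,-0.02],[0,0,0],0.6],[[0,0,-0.03],[0,0,0],0.6],[[0,0,-0.03],[0,0,0],0.6]])

```text
t: 4.05
tcp_pos: [0.4551, -0.2544, 0.1549]
tool_rot: [0.995, 0.104, 0.001, 0.001]
force: [-0.1, -1.9, -1.8]
finger_gap: 0.598
```

```bash
python3 - <<'E'
from h import *
s=manip.sense();print(s["tcp_pos"],s["tool_rot"],s["force"],s["finger_gap"])
p,d=manip.snapshot("side");crop(p,350,70,90,120,6,"s3.png")
E
```

```text
[ 0.45509841 -0.25443213  0.15487869] [0.99460048 0.10376713 0.00102138 0.00110825] [-0.06717412 -1.947718   -1.84591039] 0.597866411398709
```

View pics/s3.png

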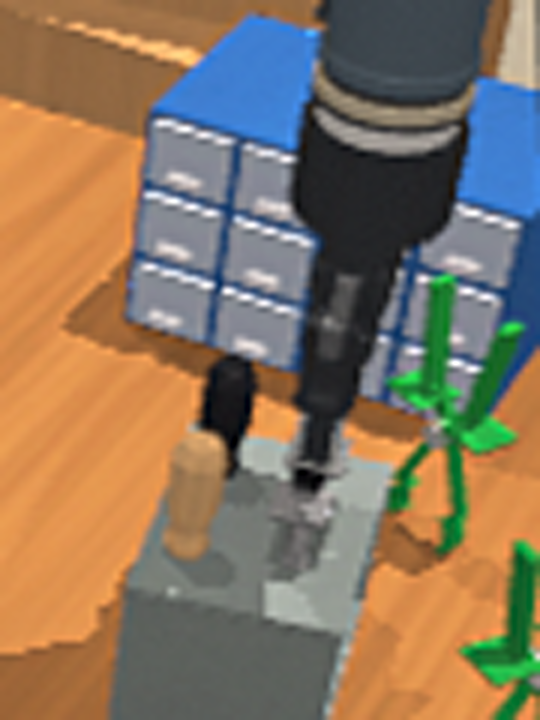

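The tongs are rising with the gripper: the guard is off the plate and its shadow lies below. Now I'll lift fully.

play_rows(increments=[[[0,0,-0.015],[0,0,0],0.6],[[0,0,-0.03],[0,0,0],0.6],[[0,0,-0.045],[0,0,0],0.6],[[0,0,-0.06],[0,0,0],0.6],[[0,0,-0.075],[0,0,0],0.6],[[0,0,-0.09],[0,0,0],0.6],[[0,0,-0.105],[0,0,0],0.6],[[0,0,-0.115],[0,0,0],0.6],[[0,0,-0.115],[0,0,0],0.6]])

```text
t: 5.0
tcp_pos: [0.4549, -0.2543, 0.2694]
tool_rot: [0.995, 0.104, 0.001, 0.001]
force: [0.1, 0.2, -1.0]
finger_gap: 0.6
```

```bash
python3 - <<'E'
from h import *
s=manip.sense();print(s["tcp_pos"],s["tool_rot"],s["force"],s["finger_gap"])
p,d=manip.snapshot("side");crop(p,350,20,100,150,5,"s4.png");np.save("s4.npy",d)
E
```

```text
[ 0.45489717 -0.25430333  0.26940727] [9.94604232e-01 1.03733708e-01 8.81747924e-04 9.80436184e-04] [ 0.05037927  0.22710538 -1.04080718] 0.5998292785241999
```

View pics/s4.png

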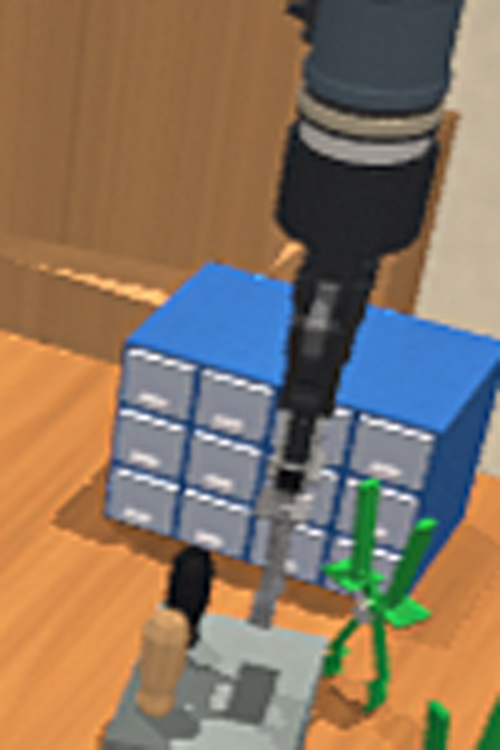

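The tongs are clear of the slot, with the jaws above the plate. Now I'll carry them toward the base.

play_rows(increments=[[[0.004,-0.018,0],[0,0,0],0.6],[[0.012,-0.05,0],[0,0,0],0.6],[[0.021,-0.09,0],[0,0,0],0.6],[[0.031,-0.13,0],[0,0,0],0.6],[[0.04,-0.17,0],[0,0,0],0.6],[[0.05,-0.21,0],[0,0,0],0.6],[[0.059,-0.25,0],[0,0,0],0.6],[[0.069,-0.29,0],[0,0,0],0.6],[[0.078,-0.33,0],[0,0,0],0.6],[[0.0875,-0.369,0],[0,0,0],0.6]])

```text
t: 6.05
tcp_pos: [0.4618, 0.1278, 0.2673]
tool_rot: [0.995, 0.104, -0.001, -0.0]
force: [0.3, 0.1, -0.9]
finger_gap: 0.601
```

play_rows(increments=[[[0.0095,-0.04,0],[0,0,-0.01],0.6],[[0.019,-0.08,0],[0,0,-0.02],0.6],[[0.028,-0.12,0],[0,0,-0.03],0.6],[[0.036,-0.152,0],[0,0,-0.04],0.6],[[0.041,-0.173,0],[0,0,-0.05],0.6],[[0.044,-0.184,0],[0,0,-0.057],0.6],[[0.044,-0.184,0],[0,0,-0.057],0.6],[[0.044,-0.184,0],[0,0,-0.057],0.6],[[0.044,-0.184,0],[0,0,-0.057],0.6]])

```text
t: 6.95
tcp_pos: [0.4687, 0.3132, 0.2681]
tool_rot: [0.991, 0.131, -0.001, 0.0]
force: [-0.2, -0.3, -2.7]
finger_gap: 0.601
```

```bash
python3 - <<'E'
from h import *
for n in("side","top"):
    p,d=manip.snapshot(n); np.save(f"{n}5.npy",d);cv2.imwrite(f"pics/{n}5.png",p[:,:,::-1])
    if n=="side":crop(p,220,120,130,210,3.5,"s5.png")
    else:crop(p,180,170,130,110,5,"t5.png")
s=manip.sense();print(s["tcp_pos"],s["tool_rot"],s["force"],s["finger_gap"],s["qd"].round(3))
E
```

```text
[0.46901903 0.31322854 0.26833387] [ 9.91360750e-01  1.31163287e-01 -1.84314174e-04  1.43101358e-04] [-0.929825   -0.90125923 -1.62888954] 0.6006014545939229 [ 0.001 -0.001 -0.004  0.001 -0.001  0.   ]
```

View pics/s5.png

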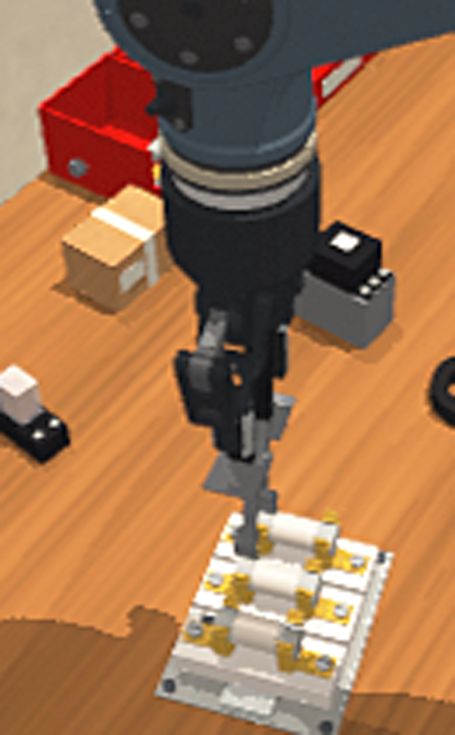

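View pics/t5.png

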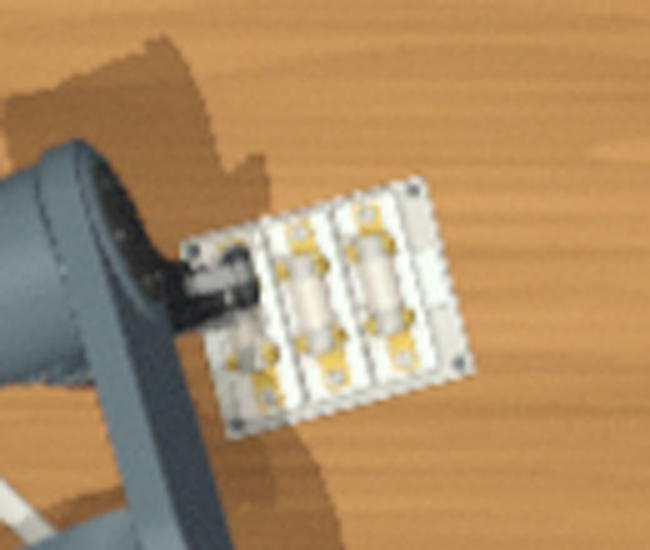

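```bash
python3 - <<'E'
from h import *
d=np.load("side5.npy");p=cv2.imread("pics/side5.png")
k=np.zeros(d.shape,bool);k[232:282,272:305]=1
X,u,v=world("side",d,k)
s=manip.sense();R=Ro.from_quat(s["tool_rot"]).as_matrix()
T=(X-s["tcp_pos"])@R   # tool frame
m=(np.linalg.norm(T[:,:2],axis=1)<.06)&(X[:,2]>.12)
for z0 in np.arange(0.0,.13,.006):
    q=m&(T[:,2]>=z0)&(T[:,2]<z0+.006)
    if q.sum(): print(z0.round(3),q.sum(),"x",T[q,0].min().round(4),np.median(T[q,0]).round(4),T[q,0].max().round(4),"y",T[q,1].min().round(4),np.median(T[q,1]).round(4),T[q,1].max().round(4),"z",X[q,2].mean().round(3))
q=m&(T[:,2]>.06)
for a in zip(u[q],v[q],T[q].round(4).tolist(),p[v[q],u[q]].max(1)):print(*a)
E
```

```text
0.0 16 x -0.0047 -0.0001 0.0044 y 0.011 0.0141 0.0177 z 0.265
0.006 12 x -0.005 -0.002 0.0043 y 0.0125 0.0138 0.0181 z 0.259
0.012 22 x -0.0051 -0.0003 0.0055 y -0.0197 0.0116 0.0171 z 0.253
0.018 61 x -0.0122 -0.0022 0.0164 y -0.0391 0.0072 0.0373 z 0.246
0.024 212 x -0.0127 -0.0026 0.0174 y -0.0385 -0.0197 0.0389 z 0.243
0.03 12 x -0.0067 -0.0033 0.0009 y -0.0008 0.0026 0.0096 z 0.236
0.036 5 x -0.0077 -0.0051 -0.0047 y 0.0013 0.006 0.0089 z 0.231
0.042 2 x -0.008 -0.0076 -0.0073 y 0.0048 0.0058 0.0069 z 0.226
0.048 1 x -0.0068 -0.0068 -0.0068 y 0.0014 0.0014 0.0014 z 0.22
0.054 1 x -0.0047 -0.0047 -0.0047 y -0.0114 -0.0114 -0.0114 z 0.212
0.06 7 x -0.0044 -0.0022 0.0031 y -0.0142 -0.0113 -0.0098 z 0.204
0.066 14 x -0.0047 -0.0009 0.0044 y -0.016 -0.0135 -0.0097 z 0.199
0.072 12 x -0.0041 -0.0001 0.0031 y -0.0182 -0.0158 0.0172 z 0.193
0.078 14 x -0.004 0.0009 0.0042 y -0.02 -0.018 0.016 z 0.187
0.084 21 x -0.0043 0.0001 0.0081 y -0.0224 -0.0182 0.022 z 0.181
0.09 20 x -0.0042 0.0002 0.0095 y -0.0215 -0.0163 0.02 z 0.175
0.096 21 x -0.0043 0.0024 0.01 y -0.0213 -0.0195 0.0197 z 0.1
[... 4530 characters left out ...]
.009, -0.0204, 0.1033] 233
287 277 [0.0068, -0.0205, 0.1023] 72
288 277 [0.0042, -0.0213, 0.1002] 77
289 277 [0.0021, -0.0211, 0.0996] 84
290 277 [0.0006, -0.0195, 0.1011] 86
291 277 [-0.0019, -0.0203, 0.0991] 87
292 277 [-0.0043, -0.0206, 0.0977] 83
286 278 [0.009, -0.021, 0.106] 255
287 278 [0.0077, -0.0187, 0.1086] 167
288 278 [0.0048, -0.0204, 0.1051] 110
289 278 [0.0029, -0.0195, 0.1056] 104
290 278 [-0.0, -0.0213, 0.102] 94
291 278 [-0.0017, -0.0201, 0.1029] 82
292 278 [-0.0041, -0.0204, 0.1015] 75
293 278 [-0.0042, -0.0152, 0.1085] 113
290 279 [0.001, -0.0191, 0.1088] 170
291 279 [-0.0016, -0.0201, 0.1064] 122
292 279 [-0.0044, -0.0216, 0.1033] 95
293 279 [-0.004, -0.0148, 0.1126] 103
```

```bash
python3 - <<'E'
from h import *
p=cv2.imread("pics/side5.png")[:,:,::-1];crop(p,260,215,60,75,9,"s5b.png")
E
```

```text
(no output)
```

View pics/s5b.png

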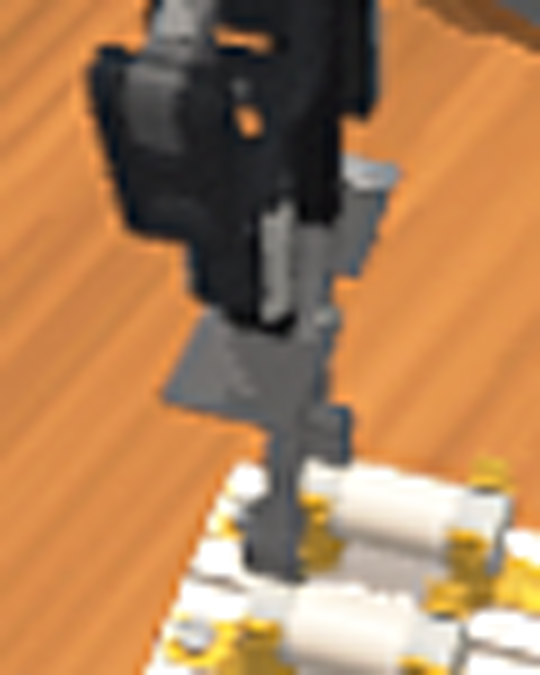

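```bash
python3 - <<'E'
from h import *
from scipy.optimize import least_squares
s=manip.sense();R=Ro.from_quat(s["tool_rot"]).as_matrix();print(s["tcp_pos"])
a=np.radians(15.26);c=np.array([.4808,.2728]);M=np.array([[np.cos(a),-np.sin(a)],[np.sin(a),np.cos(a)]])
for n in("side","top"):
  X,u,v=world(n,np.load(n+"0.npy"),np.ones((400,640),bool))
  L=(X[:,:2]-c)@M
  for y0 in(-.042,0,.042):
    m=(X[:,2]>.050)&(X[:,2]<.068)&(abs(L[:,1]-y0)<.014)&(abs(L[:,0])<.013)
    q=np.c_[L[m],X[m,2]]
    f=lambda p:np.hypot(q[:,1]-p[0]-p[1]*q[:,0],q[:,2]-p[2])-.011
    r=least_squares(f,[y0,0,.052],loss="soft_l1",f_scale=.001)
    Y=r.x[0];W=c+M@np.array([0,Y]);T=(np.r_[W,r.x[2]]-s["tcp_pos"])@R
    print(n,y0,m.sum(),r.x.round(4),"world",W.round(4),"tool",T.round(4))
E
```

```text
[0.46901903 0.31322854 0.26833387]
side -0.042 87 [-0.0404 -0.028   0.0513] world [0.4914 0.2339] tool [0.0011 0.0824 0.2171]
side 0 95 [ 0.0014 -0.0063  0.0511] world [0.4804 0.2742] tool [0.0009 0.0406 0.2172]
side 0.042 102 [0.0436 0.0238 0.0511] world [0.4693 0.3149] tool [ 0.0008 -0.0016  0.2173]
top -0.042 62 [-0.04   -0.0366  0.0513] world [0.4913 0.2342] tool [0.0011 0.0821 0.217 ]
top 0 65 [ 0.0024 -0.09    0.0509] world [0.4802 0.2751] tool [0.0009 0.0397 0.2174]
top 0.042 63 [ 0.0444 -0.0083  0.0534] world [0.4691 0.3156] tool [ 0.0008 -0.0023  0.215 ]
```

The fuse sits at tool y ≈ -1.8 mm, and the tongs are offset +2.5 mm in tool x. I'll correct that, open to 0.64 and descend part way to check.

play_rows(increments=[[[-0.0015,-0.0018,0],[0,0,0],0.62],[[-0.0015,-0.0018,0.01],[0,0,0],0.64],[[-0.0015,-0.0018,0.025],[0,0,0],0.64],[[-0.0015,-0.0018,0.04],[0,0,0],0.64],[[-0.0015,-0.0018,0.055],[0,0,0],0.64],[[-0.0015,-0.0018,0.065],[0,0,0],0.64],[[-0.0015,-0.0018,0.07],[0,0,0],0.64],[[-0.0015,-0.0018,0.07],[0,0,0],0.64],[[-0.0015,-0.0018,0.07],[0,0,0],0.64]])

```text
t: 7.95
tcp_pos: [0.4674, 0.3158, 0.1986]
tool_rot: [0.991, 0.132, 0.0, -0.0]
force: [0.7, 0.9, -1.0]
finger_gap: 0.638
```

```bash
cat > meas.py <<'E'
from h import *
import sys
p,d=manip.snapshot("side");t=sys.argv[1]
cv2.imwrite(f"pics/side{t}.png",p[:,:,::-1]);crop(p,250,205,90,110,6,f"s{t}.png")
s=manip.sense();R=Ro.from_quat(s["tool_rot"]).as_matrix();print(s["tcp_pos"],s["tool_rot"].round(4),s["force"].round(2),s["finger_gap"])
k=np.zeros(d.shape,bool);k[220:330,250:330]=1
X,u,v=world("side",d,k);T=(X-s["tcp_pos"])@R
col=p[v,u].astype(int);g=(col.max(1)<120)&(np.ptp(col,1)<25)
m=g&(np.linalg.norm(T[:,:2],axis=1)<.045)&(T[:,2]>.012)&(T[:,2]<.12)
for z0 in np.arange(.012,.12,.008):
    q=m&(T[:,2]>=z0)&(T[:,2]<z0+.008)
    if q.sum()>2: print(z0.round(3),q.sum(),"x",T[q,0].min().round(4),T[q,0].max().round(4),"y",np.percentile(T[q,1],[0,10,50,90,100]).round(4),"z",X[q,2].mean().round(3))
E
python3 meas.py 6
```

```text
[0.46758728 0.31593485 0.19892699] [ 9.912e-01  1.320e-01  7.000e-04 -2.000e-04] [-0.01  0.2  -0.97] 0.6417742563638734
0.012 18 x -0.0047 0.0063 y [-0.0194 -0.0191  0.0129  0.0149  0.0153] z 0.183
0.02 191 x -0.0121 0.0163 y [-0.0384 -0.0346 -0.0207  0.0202  0.0359] z 0.175
0.028 12 x -0.0043 0.002 y [-0.      0.      0.0033  0.0061  0.0062] z 0.168
0.036 3 x -0.0073 -0.0066 y [0.0032 0.0036 0.005  0.0052 0.0052] z 0.16
0.06 5 x -0.0039 0.0026 y [-0.0159 -0.0157 -0.0151 -0.0132 -0.0129] z 0.133
0.068 12 x -0.0027 0.0027 y [-0.0186 -0.018  -0.0166 -0.013  -0.0127] z 0.127
0.076 17 x -0.0034 0.0043 y [-0.0225 -0.0221 -0.0193 -0.0139  0.0207] z 0.118
0.084 22 x -0.0036 0.0086 y [-0.0228 -0.0214 -0.0141  0.0198  0.0209] z 0.11
0.092 17 x -0.0033 0.0088 y [-0.0232 -0.0228 -0.0208 -0.0032  0.0204] z 0.103
0.1 22 x -0.0034 0.0096 y [-0.0225 -0.0212  0.0183  0.0215  0.0223] z 0.095
```

View pics/s6.png

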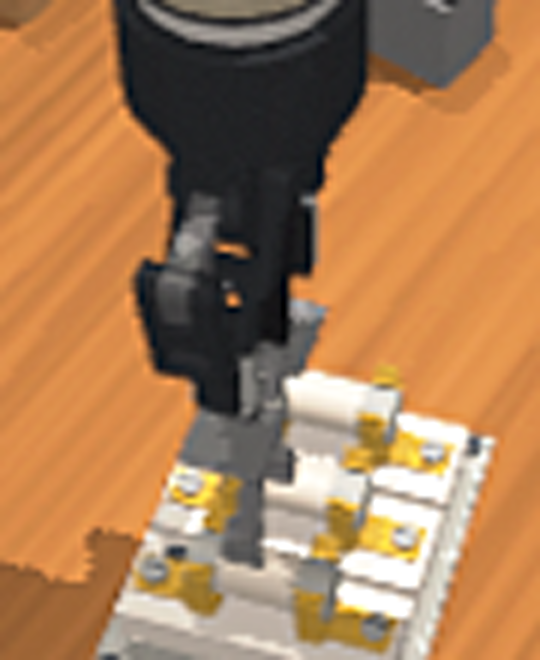

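Jaws straddle the fuse in x between the clips, and the offset in y is about 1 mm. I'll finish the descent with a small y correction.

play_rows(increments=[[[0,0.001,0.008],[0,0,0],0.64],[[0,0.001,0.016],[0,0,0],0.64],[[0,0.001,0.024],[0,0,0],0.64],[[0,0.001,0.032],[0,0,0],0.64],[[0,0.001,0.04],[0,0,0],0.64],[[0,0.001,0.046],[0,0,0],0.64],[[0,0.001,0.046],[0,0,0],0.64],[[0,0.001,0.046],[0,0,0],0.64]])

```text
t: 8.8
tcp_pos: [0.4674, 0.3148, 0.1522]
tool_rot: [0.991, 0.132, -0.0, 0.0]
force: [-0.2, -0.6, -0.9]
finger_gap: 0.636
```

```bash
python3 meas.py 7
```

```text
[0.46754601 0.31485077 0.15244856] [ 9.912e-01  1.320e-01  2.000e-04 -1.000e-04] [-0.05  0.58 -0.78] 0.6443363574165434
0.012 12 x -0.0042 0.0048 y [0.0077 0.0121 0.0135 0.0154 0.0155] z 0.137
0.02 161 x -0.0115 0.0161 y [-0.0384 -0.036  -0.0199  0.0183  0.0304] z 0.128
0.028 13 x -0.0105 0.0014 y [0.0013 0.002  0.0049 0.0181 0.0237] z 0.121
0.06 3 x -0.0036 0.0003 y [-0.0162 -0.0159 -0.0147 -0.0139 -0.0137] z 0.088
0.068 14 x -0.0029 0.0032 y [-0.0197 -0.0193 -0.0161 -0.0132 -0.0122] z 0.08
0.076 10 x -0.0031 0.0045 y [-0.0218 -0.0212 -0.02   -0.0192 -0.0188] z 0.072
0.084 20 x -0.0131 0.0093 y [-0.0236 -0.021  -0.0137  0.0188  0.0225] z 0.064
0.092 26 x -0.0245 0.0408 y [-0.023  -0.0219 -0.0134  0.0083  0.0228] z 0.056
0.1 25 x -0.0246 0.0406 y [-0.0225 -0.0211  0.0072  0.022   0.0231] z 0.049
0.108 4 x -0.0401 -0.0009 y [-0.016  -0.0107  0.0021  0.0143  0.0194] z 0.04
```

View pics/s7.png

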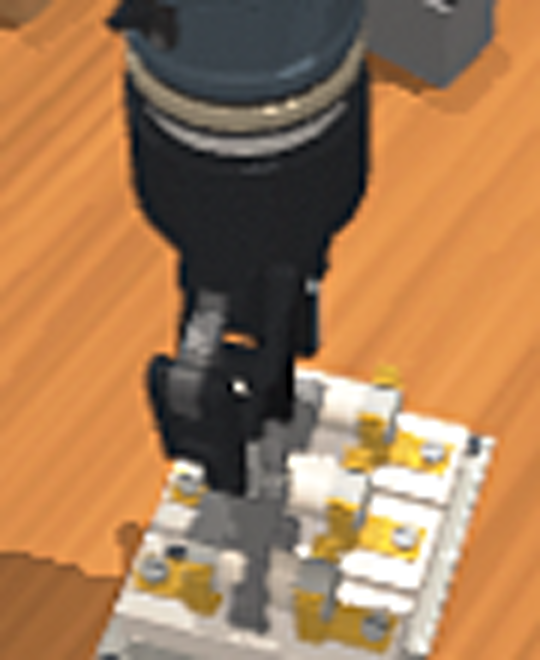

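The near jaw now stands in front of the fuse barrel between the clips, with no contact force. Closing.

play_rows(increments=[[[0,0,0],[0,0,0],0.58],[[0,0,0],[0,0,0],0.52],[[0,0,0],[0,0,0],0.46],[[0,0,0],[0,0,0],0.42],[[0,0,0],[0,0,0],0.38],[[0,0,0],[0,0,0],0.34],[[0,0,0],[0,0,0],0.3],[[0,0,0],[0,0,0],0.3]], force=50)

```text
t: 9.65
tcp_pos: [0.468, 0.3151, 0.1537]
tool_rot: [0.991, 0.132, 0.001, -0.0]
force: [-1.6, 0.6, 6.0]
finger_gap: 0.416
```

```bash
python3 meas.py 8
```

```text
[0.46795368 0.31512319 0.15366194] [ 9.912e-01  1.320e-01  1.100e-03 -4.000e-04] [-0.16  0.47  5.41] 0.4170027568736276
0.012 19 x -0.0044 0.0094 y [-0.0185 -0.0179 -0.016   0.0111  0.012 ] z 0.137
0.02 126 x -0.0118 0.0153 y [-0.0364 -0.034  -0.022   0.0191  0.028 ] z 0.128
0.028 67 x -0.0113 0.0156 y [-0.0353 -0.0246 -0.0081  0.0168  0.0282] z 0.124
0.036 7 x -0.0064 0.0003 y [-0.0002  0.0009  0.0026  0.0086  0.0095] z 0.115
0.068 6 x -0.003 0.0017 y [-0.0127 -0.0126 -0.0116 -0.0106 -0.0105] z 0.082
0.076 9 x -0.0038 0.0013 y [-0.0147 -0.0144 -0.0132 -0.0107 -0.0102] z 0.074
0.084 12 x -0.014 0.0032 y [-0.0175 -0.0164 -0.0146  0.0028  0.016 ] z 0.066
0.092 23 x -0.0244 0.0402 y [-0.0174 -0.0169 -0.0002  0.0127  0.0156] z 0.058
0.1 21 x -0.0249 0.0396 y [-0.0177 -0.0158 -0.0146  0.008   0.015 ] z 0.05
0.108 4 x -0.041 0.0034 y [-0.0161 -0.0161 -0.0076  0.0015  0.0019] z 0.042
```

View pics/s8.png

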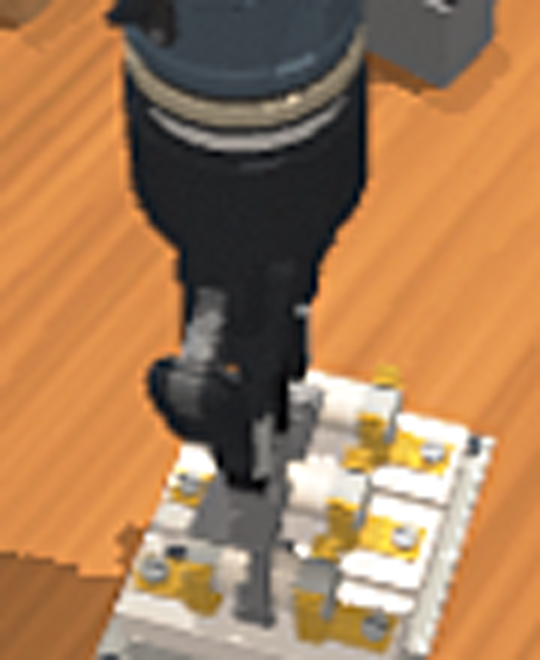

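The fingers stopped at 0.417 (about 35 mm) on the gripped fuse. Now I'll pull straight up slowly.

play_rows(increments=[[[0,0,0],[0,0,0],0.25],[[0,0,-0.003],[0,0,0],0.25],[[0,0,-0.006],[0,0,0],0.25],[[0,0,-0.009],[0,0,0],0.25],[[0,0,-0.012],[0,0,0],0.25],[[0,0,-0.016],[0,0,0],0.25],[[0,0,-0.02],[0,0,0],0.25],[[0,0,-0.025],[0,0,0],0.25],[[0,0,-0.03],[0,0,0],0.25],[[0,0,-0.03],[0,0,0],0.25]], force=65)

```text
t: 10.7
tcp_pos: [0.4681, 0.315, 0.1835]
tool_rot: [0.991, 0.132, 0.001, -0.0]
force: [-0.0, 0.3, -1.0]
finger_gap: 0.4
```

```bash
python3 meas.py 9
```

```text
[0.46776539 0.31489599 0.18305068] [ 9.912e-01  1.320e-01  8.000e-04 -2.000e-04] [-1.12 -0.26 -1.59] 0.3995994546061568
0.012 27 x -0.0041 0.0109 y [-0.0178 -0.0171 -0.0156  0.0109  0.0123] z 0.167
0.02 146 x -0.0114 0.0165 y [-0.0374 -0.0345 -0.0223  0.0192  0.028 ] z 0.157
0.028 50 x -0.0107 0.0156 y [-0.0331 -0.0192 -0.0061  0.0157  0.0228] z 0.153
0.036 5 x -0.0058 -0.0004 y [0.0004 0.0008 0.0016 0.0045 0.0051] z 0.145
0.06 3 x -0.0029 -0.0016 y [-0.0114 -0.0107 -0.0082 -0.0082 -0.0081] z 0.117
0.068 11 x -0.0027 0.0034 y [-0.0144 -0.0125 -0.0109 -0.0082 -0.0076] z 0.11
0.076 9 x -0.003 0.0029 y [-0.0144 -0.0144 -0.0133 -0.0121 -0.0097] z 0.103
0.084 14 x -0.0188 0.0049 y [-0.0163 -0.0161 -0.0148  0.0105  0.0145] z 0.094
0.092 28 x -0.0237 0.0395 y [-0.0173 -0.0159 -0.0003  0.0109  0.0144] z 0.087
0.1 19 x -0.024 0.0425 y [-0.0171 -0.0159 -0.0141  0.0005  0.0029] z 0.08
0.108 4 x -0.0028 0.0008 y [-0.0151 -0.0147 -0.0129 -0.0111 -0.0107] z 0.073
```

View pics/s9.png

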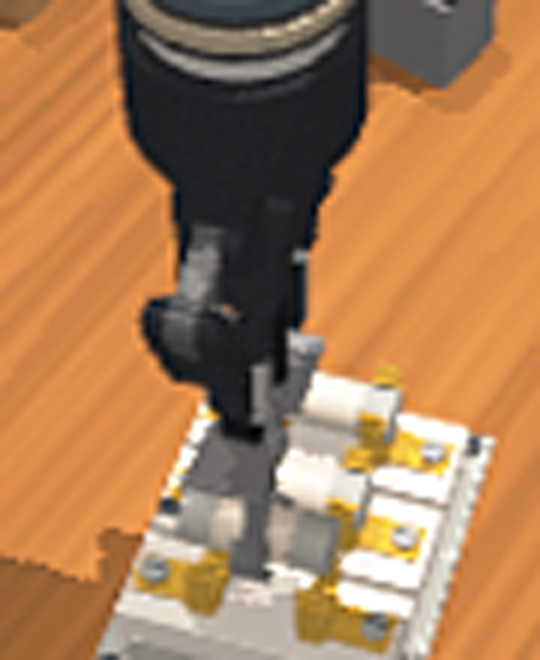

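The fuse is out of its clips and held in the jaws. Next I'll raise it to a total of about 140 mm.

play_rows(increments=[[[0,0,-0.01],[0,0,0],0.25],[[0,0,-0.025],[0,0,0],0.25],[[0,0,-0.04],[0,0,0],0.25],[[0,0,-0.055],[0,0,0],0.25],[[0,0,-0.07],[0,0,0],0.25],[[0,0,-0.085],[0,0,0],0.25],[[0,0,-0.1],[0,0,0],0.25],[[0,0,-0.11],[0,0,0],0.25],[[0,0,-0.115],[0,0,0],0.25],[[0,0,-0.115],[0,0,0],0.25]])

```text
t: 11.75
tcp_pos: [0.4675, 0.3148, 0.298]
tool_rot: [0.991, 0.132, 0.001, -0.0]
force: [-0.6, -0.7, -1.0]
finger_gap: 0.4
```

play_rows(increments=[[[0,0,0],[0,0,0],0.25],[[0,0,0],[0,0,0],0.25],[[0,0,0],[0,0,0],0.25],[[0,0,0],[0,0,0],0.25],[[0,0,0],[0,0,0],0.25],[[0,0,0],[0,0,0],0.25]])

```text
t: 12.35
tcp_pos: [0.4673, 0.3147, 0.2972]
tool_rot: [0.991, 0.132, -0.0, 0.0]
force: [-0.0, -0.2, -1.9]
finger_gap: 0.395
```

```bash
python3 - <<'E'
from h import *
s=manip.sense();print(s["tcp_pos"],s["force"].round(2),s["finger_gap"],s["qd"].round(3))
p,d=manip.snapshot("side");crop(p,240,160,110,180,3.3,"s10.png");cv2.imwrite("pics/side10.png",p[:,:,::-1])
for r in manip.regions_of("side","fuse_blown")+manip.regions_of("side","fuse_a"):
    X,u,v=world("side",d,r["region"]);print(round(r["p"],2),r["rect"],np.median(X,0).round(3))
p,d=manip.snapshot("top");cv2.imwrite("pics/top10.png",p[:,:,::-1])
E
```

```text
[0.46729719 0.31472116 0.29720039] [-0.04 -0.23 -1.9 ] 0.3945606321711206 [-0.    -0.003 -0.001 -0.     0.001  0.001]
0.71 [297.5, 269.0, 17.8, 8.1] [0.489 0.241 0.06 ]
0.59 [278.1, 216.0, 23.4, 60.5] [0.466 0.328 0.27 ]
```

View pics/s10.png

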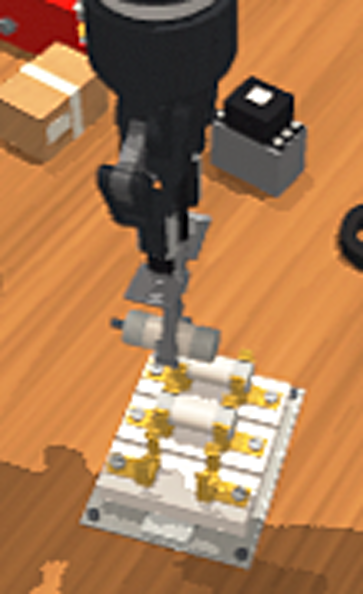

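View pics/top10.png

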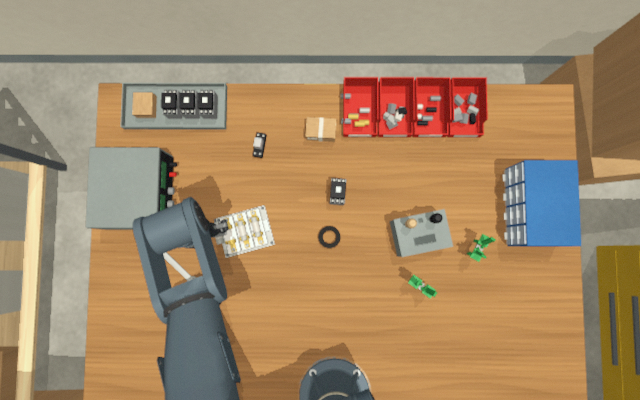

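The blown fuse, its pin visible at crop (118,323), hangs in the tongs about 14 cm up. Both good fuses, the stand and the drivers are unmoved. The finger opening drifted a little, so I'll check that it is steady.

play_rows(increments=[[[0,0,0],[0,0,0],0.25],[[0,0,0],[0,0,0],0.25],[[0,0,0],[0,0,0],0.25],[[0,0,0],[0,0,0],0.25],[[0,0,0],[0,0,0],0.25],[[0,0,0],[0,0,0],0.25],[[0,0,0],[0,0,0],0.25],[[0,0,0],[0,0,0],0.25],[[0,0,0],[0,0,0],0.25],[[0,0,0],[0,0,0],0.25]])

```text
t: 13.55
tcp_pos: [0.4673, 0.3147, 0.2973]
tool_rot: [0.991, 0.132, 0.0, -0.0]
force: [-0.6, -0.6, -1.8]
finger_gap: 0.399
```

```bash
python3 - <<'E'
from h import *
s=manip.sense();print(s["tcp_pos"],s["force"].round(2),s["finger_gap"])
p,d=manip.snapshot("side");q=cv2.imread("pics/side10.png")[:,:,::-1]
crop(np.hstack([q[160:300,240:340],p[160:300,240:340]]),0,0,200,140,4,"s11.png")
k=np.zeros(d.shape,bool);k[250:275,274:308]=1
X,u,v=world("side",d,k);m=(np.hypot(X[:,0]-.4673,X[:,1]-.3147)<.04)&(X[:,2]>.15)
print(m.sum(),X[m].mean(0),X[m].min(0),X[m].max(0))
E
```

```text
[0.46731981 0.31474237 0.2973288 ] [-0.57 -0.62 -1.8 ] 0.3985506050924811
415 [0.46739829 0.32355012 0.2101984 ] [0.44194988 0.29777036 0.18175587] [0.50480263 0.35303579 0.2731879 ]
```

View pics/s11.png

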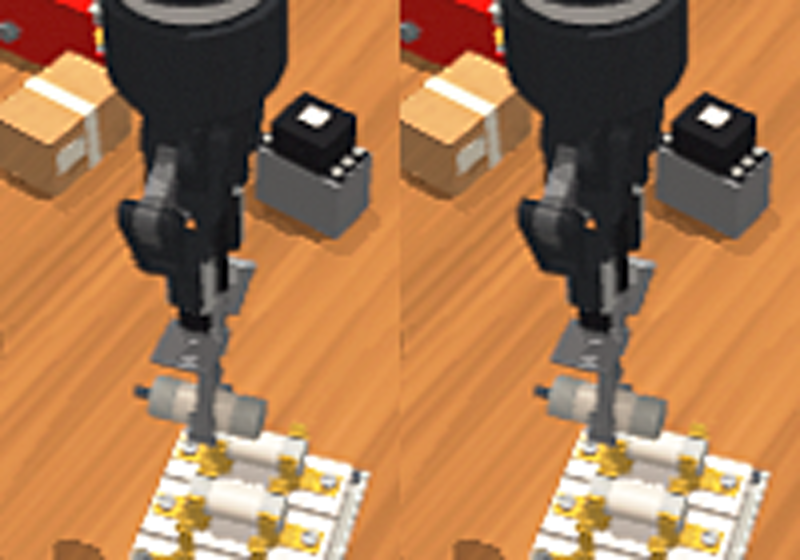

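The two pictures, taken over a second apart, are identical and the gap holds at 0.40. Handing in.

```bash
python3 -c "
from station import manip
print(manip.sign_off())"
```

```text
the job is handed in; nothing more can be done
None
```

I took the black-handled tongs out of the stand and closed them on the blown fuse, which was in the leftmost place (+42 mm, pin at its far end). I pulled it straight up out of its clips, and I handed the job in at about 13.6 s with the fuse still in the tongs.

- **Height:** the arm rose about 144 mm from the grip. The last depth reading puts the fuse at roughly 0.20 m, against 0.052 m where it sat.
- **Steadiness:** two pictures more than a second apart look identical, and the finger opening only wavered between 0.395 and 0.400. The wrist force is about the weight of the tongs and fuse.
- **Surroundings:** in the last pictures both good fuses are in their clips, and the stand, screwdrivers, contactor and green tongs are unmoved. The tape, carton and relay look undisturbed in the last top view too. The arm partly hides the wrench there, so I could not fully check it.
- **Disagreements:** the estimates of the fuse's position differed by about 2 mm in y, so I used a value in between. In the last side picture the network outlined only one of the good fuses, but I could see both.

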